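Isolate the run-in spindle, undo the guard gate's two catches and hold the gate wide

ROBOT

A 6-joint arm with a two-finger parallel gripper is mounted at the origin on a cart in front of the work surface, level with it; the furniture and walls round the work are solid. World frame = base frame: x ahead of the robot, y to its left, z up, the work surface at z = 0. Lengths are in m, angles in rad, forces in N, time in s.
With the tool pointing down it reaches from about 0.275 to 0.75 m from the base axis. Payload 10.2 kg.
Tool frame: the origin (TCP) lies on the centre line of the jaws, within the pads' length; the fingertips stand 25 mm ahead of it and the grasp point (between the pads) lies 6 mm ahead of it (tips_ahead is the x of the fingertips in the tool frame, in m); x points along the fingers, y is the direction in which the jaws open and shut, and the axes are right-handed (so a half turn about x gives the same grasp; the last joint's range is limited). The gripper opens to 88 mm and grips with 3 to 60 N. Pads are 18 mm wide; open, the fingers measure 123 mm over their backs; the gripper's body (75 mm by 187 mm) begins 45 mm behind the grasp point.
Start: joints at [-1.472, 0.313, 1.498, -0, 1.331, -0.223], TCP at [0.166, -0.498, 0.264] pointing down, gripper open.
Joint ranges: [-2.94, 2.94], [-0.97, 2.17], [0.19, 2.56], [-1.23, 4.37], [0.02, 3.11], [-2.88, 2.88]. Speed limits (rad/s): [2.39, 2.39, 3.01, 3.14, 3.14, 3.14].

INTERFACE

Orientations are given as a 3x3 rotation matrix whose columns are the frame's x, y, z axes.
In Python, from plant import observe, get_image, camera_info, sign_off, tips_ahead gives the robot as it stands.
- The arm moves only by the tool apply_moves, never from a script. Its argument "deltas" is a list that holds one entry, the list of rows, each a list of 5 numbers: the finger opening in cm, from 0 to 8.81, then the shift along the tool's x, y, z in cm, then the turn about the tool's x in rad. A call has 1 to 5 rows; each row is the pose to reach, as a shift and turn from the pose commanded when the call began, along the tool's axes at that moment; what a row does not reach only later rows make up. A row lasts 1/8 s, in which the tool goes at most 62.5 mm and 10.7 degrees, less where a joint would pass 70% of its speed; a pose out of reach is approached as far as the arm can. A call with a gripper value outside its range is refused whole. The fingers move at their own pace and stop on an object; "squeeze" is the grip in N (left out, the last holds). Time passes only in rows, so rows that repeat a pose let the fingers close. It gives the time, the measured TCP pose, the force and the opening at its end, in the units of the state.
- observe(): the state, without advancing time (a new reading comes with each control period).
- get_image(name): name is "scene" or "top" or "wrist"; returns the picture (480x640x3 uint8, red, green, blue); there is no depth.
- camera_info(name): a dict with "vfov" (degrees; the focal length in pixels is half the picture's height over the tangent of half this angle, whatever the lens; pixels are square), "cx", "cy" (the principal point, pixels), "pose" (4x4, takes a point from camera to world coordinates). Camera axes: x right, y up, looking along -z (the intrinsics and any distortion apply to the point x, -y, -z); pixel columns grow to the right and rows downward; lengths in m; the calibration is good to about 2 mm. A picture is of the moment at which its call begins: read the wrist's pose just before it. camera_info takes no time and is no camera call; for the wrist camera it gives the pose at the moment of the call.
- sign_off(): hands the job in, once; it reports no verdict.
The state is a dict: "time": time; "joint_positions": joint angles; "dq": joint speeds; "tau": joint torques, N m; "tcp_pos": TCP position; "tool_rot": TCP orientation; "force": force on the tool from outside, world axes, zero at the start; "torque": the same for the moment, N m; "width": finger opening in m.
Only numpy, scipy, OpenCV 4.12 (cv2) and the standard library are available. Lean on these libraries where they do the work, as an engineer would, in place of code of your own. Each camera call takes 0.05 s, during which the arm holds its last target. There are 200 camera calls.

TASK

A nut has jammed in the guarded run-in spindle: turn the red isolator handle anticlockwise from on to off, squeeze the yellow safety catch on the latch post until it clicks back and stays back, then squeeze the orange grip catch on the gate and, with it squeezed, swing the gate towards you, past the click of its half-open check, until it stands wide open. The gate pulls itself back, so finish while still holding it wide open and steady for the fitter, with the isolator left off and the safety catch left back. Do not disturb the parts bin, oil bottle, ring gauge or plug gauge standing round the station.

Things in the scene. Friction and masses are not known exactly. Their poses are not given: they have to be found in the camera images.
- station: Guarded spindle on a fixed base plate 134x370x12 mm. Origin on the worktop under the plate; x points from the gate into the guard (away from the robot), y left, z up; turned up to 0.12 rad. Closed gate in plane x = -45 mm, hinge axis y = -155, latch post y = +45, isolator axis x = -32, y = +130. All is below 184 mm height except the isolator handle and four catch tabs (tops 220).
- isolator_grip (a point): Point on the isolator's upright turning axis, 206 mm above the worktop, 14 mm below the handle's top. Handle: red bar 62 mm long, 14 mm wide, 186 to 220 mm high, on a grey box with a yellow plate. The point turns with it: its y axis is the long way of the bar, towards the white pointer.
- isolator (a joint): Handle angle, rad. 1.57 = on (bar along station x, pointer away from the robot, at the red dot); 0 = off (bar along station y, pointer left, at the green dot). On to off: a quarter turn anticlockwise seen from above. Snap action, about 0.1 N m: let go, it springs to the nearer end. While on, its cam arm blocks the safety catch.
- safety_fixed_tab (a point): Centre line of the fixed black tab of the safety catch (tab 6 mm thick along station x, 22 mm wide along y), 206 mm up, 14 mm below its top; on the latch post, the tab farther from the robot. Axes as the station's.
- safety_moving_tab (a point): Centre line of the moving yellow tab of the safety catch (6 mm thick, 22 wide), 206 mm up, 14 below its top; 46 mm in front of the fixed tab (station -x), 34 when squeezed. Over both tabs 52 mm, squeezed 40. Free down to 185 mm height. Only this tab gives: set the finger middle 17 mm in front of the fixed tab's centre line.
- safety_catch (a joint): Safety catch slide, m. 0 = locked (tongue behind the head of the gate bolt, which cannot be drawn), 0.012 = fully back. About 5 N to push; past the middle it clicks back by itself and stays back when let go. Blocked while the isolator is on (gives 4 mm at most).
- gate_hinge (a point): Point on the gate's upright hinge axis, at the height of the tab points (206 mm). Axes as the station's.
- grip_fixed_tab (a point): Centre line of the fixed black tab on the gate's top rail, 60 mm from the hinge axis, 206 mm up, 14 mm below its top; 6 mm thick along the rail, 24 mm wide across it. Turns with the gate; its y axis points along the rail away from the hinge.
- grip_moving_tab (a point): Centre line of the moving orange tab of the grip catch (6 mm along the rail, 24 across), on the gate's top rail, 105 mm from the hinge axis, 93 when squeezed; 206 mm up, 14 below its top. Over both tabs 51 mm, squeezed 39. Free down to 185 mm height. Middle of the squeezed pair: 76.5 mm from the hinge axis.
- grip_catch (a joint): Grip catch (gate bolt), m. 0 = bolt out in its keeper, 0.012 = fully squeezed; the gate is free from 0.010 on. Spring 6 to 10 N: it springs out when let go, so keep it squeezed while the gate leaves the latch post. Blocked while the safety catch is locked (gives 3 mm at most).
- gate: The gate: aluminium frame with clear pane, 160 mm wide, 12 mm thick, from 26 to 178 mm height, carrying both grip tabs on its top rail. Origin on the hinge axis at worktop height; y axis along the rail from hinge to free edge; x axis points into the guard.
- gate_angle (a joint): Gate angle, rad. 0 = closed; grows as the free edge comes towards the robot and round to the right (anticlockwise from above); stop at 1.5. A closing spring pulls 0.2 (closed) to 0.35 N m (wide). A ball check adds about 0.45 N m near 0.5 to 0.8; let go beyond it, the damped gate drifts back to rest at about 1.03. Wide open: beyond 1.25.
- parts_bin: Blue open parts bin 104 x 156 x 50 mm with three flange nuts in it, left in front of the station; bystander. Origin under its centre.
- oil_bottle: White oil bottle with red nozzle, 54 mm across, 140 mm high, in front of the station on the right; bystander. Origin under its centre.
- ring_gauge: Grey steel ring gauge, 45 mm across, 14 mm high, in front of the station; bystander. Origin under its centre.
- plug_gauge: Plug gauge 17 x 98 x 14 mm, lying in front of the station; bystander. Origin under its centre.

How it is judged:
On the way, in this order (a step that is already met when the one before it is completed fails the run):
1. the isolator is turned off while the gate is shut (value of joint isolator below 0.2 rad and value of joint gate_angle below 0.1 rad), for 0.2 s.
2. the safety catch is squeezed back and stays back, untouched, gate still shut (all of step 1 and value of joint safety_catch above 0.009 m and contact force between the fingers and anything else below 0.5 N), for 0.2 s.
3. the grip catch is squeezed in with the gate still shut (value of joint isolator below 0.2 rad and value of joint safety_catch above 0.009 m and value of joint grip_catch above 0.0095 m and value of joint gate_angle below 0.15 rad), for 0.05 s.
4. the gate is past its half-open check (value of joint isolator below 0.2 rad and value of joint safety_catch above 0.009 m and value of joint gate_angle above 1 rad), for 0.1 s.
At the end, for the whole second after the job is handed in: Gate wider than 1.25 rad and steady (under 0.1 rad/s), held by the fingers (over 1 N) against its spring; isolator off (under 0.2 rad), safety catch back (over 9 mm); parts bin, oil bottle, ring gauge and plug gauge within 30 mm of where they stood (value of joint isolator below 0.2 rad and value of joint safety_catch above 0.009 m and value of joint gate_angle above 1.25 rad and velocity of joint gate_angle between -0.1 and 0.1 rad/s and contact force between the fingers and gate above 1 N and distance of each of parts_bin, oil_bottle, ring_gauge, plug_gauge from where it was at the start of the episode below 0.03 m); the arm keeps its last pose, push and grip.
It fails at once if a bystander is knocked away or over (distance of any of parts_bin, oil_bottle, ring_gauge, plug_gauge from where it was at the start of the episode above 0.03 m or angle between oil_bottle's own z axis and vertical above 0.5 rad).
It also fails if it takes over 54 s, if anything falls off the work surface, if the arm or the gripper's body presses on something with over 40 N, if the wrist force passes 120 N, or if a joint passes its speed limit or range.

## Working session

There is one attempt and no reset: what is moved stays moved. The work goes in short steps, Python scripts to look and compute and a tool call to move; the robot and the scene stay as the last step left them, time stands still between calls to the robot, and variables do not carry over. Pictures are saved under pics/ and viewed, about 8 in all and at most 12, crops included, and the job is handed in when it is done.

Besides the shell and the picture viewer there is one more tool, called after "Call:" as name([rows], argument=value, ...), one row to a line, values as JSON. apply_moves: Moves the arm, as the interface text tells. Its arguments: {"type":"object","properties":{"deltas":{"type":"array","items":{"type":"array","items":{"type":"array","items":{"type":"number"}}}},"squeeze":{"type":"number"}},"required":["deltas"]}

```bash
ls; mkdir -p pics; python3 - <<'E'
from plant import *
import cv2, numpy as np
np.set_printoptions(precision=4,suppress=True)
s=observe(); print(s, tips_ahead)
for n in ("scene","top","wrist"):
    c=camera_info(n); print(n,c)
    im=get_image(n); cv2.imwrite(f"pics/{n}0.png",im[:,:,::-1])
E
```

```text
pics
{'time': 0.0, 'joint_positions': array([-1.4724,  0.3134,  1.4984, -0.    ,  1.331 , -0.2234]), 'dq': array([ 0.0002,  0.0001,  0.0014, -0.0025,  0.0004,  0.0015]), 'tau': array([ -0.0006, -40.2215, -25.2271,   0.0694,   0.0352,  -0.0001]), 'tcp_pos': array([ 0.166 , -0.4978,  0.2632]), 'tool_rot': array([[-0.0001,  0.3163, -0.9487],
       [ 0.0012, -0.9487, -0.3163],
       [-1.    , -0.0012, -0.0003]]), 'force': array([-0.0968,  0.6544, -0.4636]), 'torque': array([-0.0316, -0.0167,  0.0526]), 'width': 0.08855703794729461} 0.025
scene {'vfov': 44.64070553612296, 'cx': 323.6930716767614, 'cy': 244.3341967776753, 'pose': array([[ 0.8161,  0.3077, -0.4891, -0.3327],
       [-0.5778,  0.4186, -0.7007, -1.148 ],
       [-0.0108,  0.8545,  0.5194,  0.9756],
       [ 0.    ,  0.    ,  0.    ,  1.    ]])}
top {'vfov': 45.85464166492028, 'cx': 318.42706287381105, 'cy': 239.9114947272452, 'pose': array([[-0.0185,  0.9895, -0.1436,  0.265 ],
       [-0.9994, -0.0225, -0.0265, -0.0202],
       [-0.0295,  0.143 ,  0.9893,  1.4598],
       [ 0.    ,  0.    ,  0.    ,  1.    ]])}
wrist {'vfov': 69.73854339117625, 'cx': 327.13638389058286, 'cy': 242.55427431614132, 'pose': array([[ 0.316 ,  0.9064,  0.2805,  0.2394],
       [-0.9488,  0.302 ,  0.0928, -0.4743],
       [-0.0006, -0.2954,  0.9554,  0.3841],
       [ 0.    ,  0.    ,  0.    ,  1.    ]])}
```

View pics/top0.png

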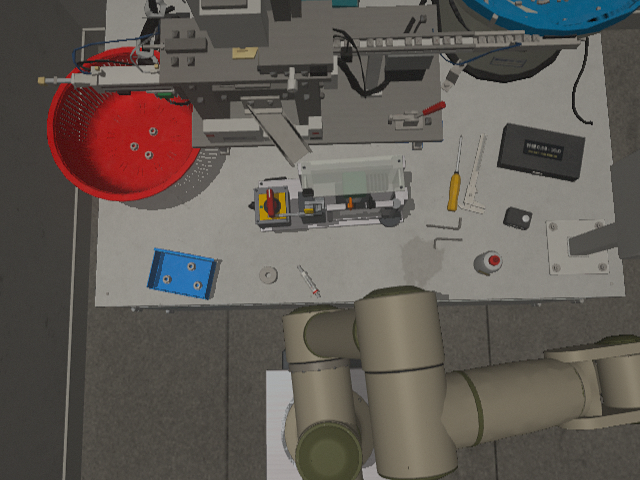

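View pics/scene0.png

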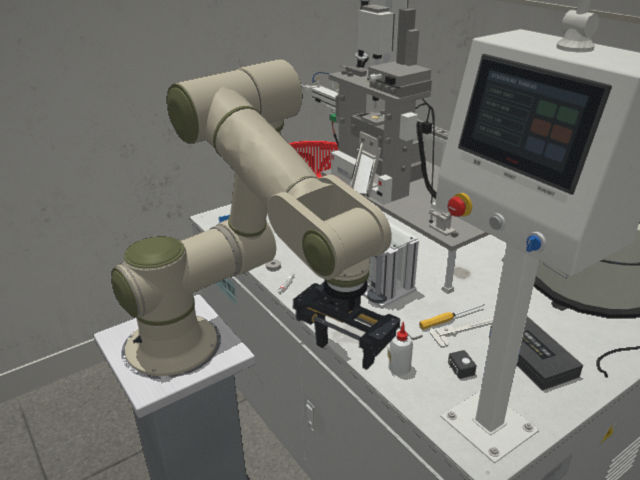

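The top view shows the station at about px (250–410, 155–228), with the isolator handle near (270,205), the tabs near (308,195–210) and the grip tabs at about (350–370,202). The bin is at (183,272), the ring at (268,275), the plug at (309,281) and the bottle at (488,262). I'll zoom in on the station.

```bash
cat > h.py <<'E'
import numpy as np, cv2
from plant import *
np.set_printoptions(precision=4,suppress=True)
def ray(n,u,v,c=None):
    c=c or camera_info(n); f=240/np.tan(np.radians(c["vfov"]/2)); P=np.array(c["pose"])
    d=P[:3,:3]@np.array([(u-c["cx"])/f,-(v-c["cy"])/f,-1]); return P[:3,3],d
def at(n,u,v,z,c=None):
    o,d=ray(n,u,v,c); return o+d*(z-o[2])/d[2]
def proj(n,p,c=None):
    c=c or camera_info(n); f=240/np.tan(np.radians(c["vfov"]/2)); P=np.array(c["pose"])
    q=P[:3,:3].T@(np.array(p)-P[:3,3]); return np.array([c["cx"]-f*q[0]/q[2],c["cy"]+f*q[1]/q[2]])
E
python3 - <<'E'
from h import *
im=cv2.imread("pics/top0.png")[150:240,240:420]
cv2.imwrite("pics/topc.png",cv2.resize(im,None,fx=4.4,fy=4.4,interpolation=cv2.INTER_CUBIC))
for nm,u,v,z in [("iso",270,204,.22),("bottle",490,260,.12),("ring",268,275,.014),("plug",309,281,.01),("bin",183,272,.03)]: print(nm,at("top",u,v,z))
E
```

```text
iso [0.5285 0.1198 0.22  ]
bottle [ 0.4026 -0.3873  0.12  ]
ring [0.3871 0.1494 0.014 ]
plug [0.3699 0.0448 0.01  ]
bin [0.3979 0.3644 0.03  ]
```

View pics/topc.png

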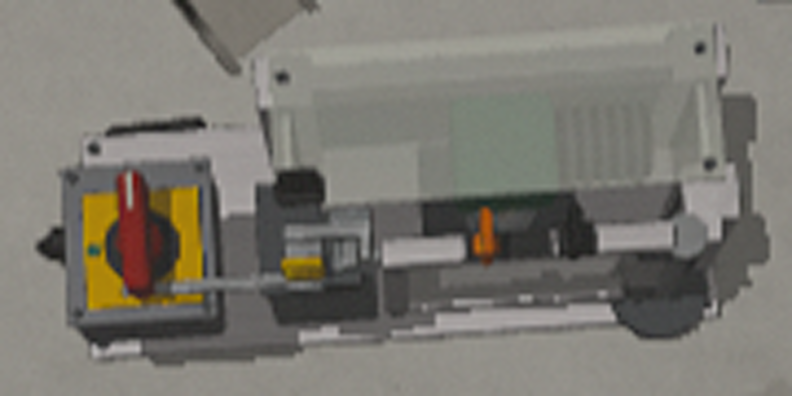

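The crop shows the handle bar from (127,172) to (137,293), the yellow tab at about (302,266), the black safety tab at (298,180), the orange tab at (486,215) and the black grip tab at (575,222). I'll fit the station pose to these.

```bash
python3 - <<'E'
from h import *
from scipy.optimize import least_squares
c=camera_info("top")
# crop px -> station pts (x,y,z)
M=[((133,230),(-.032,.13,.22)),((302,262),None,),]
for nm,u,v,z in [("iso",132,230,.22),("isoback",127,173,.22),("isofront",137,292,.22),("yel",302,262,.22),("blk",298,180,.22),("or",486,215,.22),("gblk",575,225,.22),("hinge",690,233,.178),("bracketL",92,148,.012),("plateFL",95,352,0.012)]:
    print(nm, at("top",240+u/4.4-.4,150+v/4.4-.4,z,c))
E
```

```text
iso [0.5334 0.1207 0.22  ]
isoback [0.5631 0.1231 0.22  ]
isofront [0.5013 0.1183 0.22  ]
yel [0.5147 0.0345 0.22  ]
blk [0.5573 0.0359 0.22  ]
or [ 0.5367 -0.0592  0.22  ]
gblk [ 0.5304 -0.1039  0.22  ]
hinge [ 0.5337 -0.1665  0.178 ]
bracketL [0.6289 0.1679 0.012 ]
plateFL [0.5056 0.1666 0.012 ]
```

```bash
cat >> h.py <<'E'
def go(p,psi):
    "tool-frame shift (cm) and turn to reach TCP p with jaw yaw psi, tool down"
    s=observe(); R=s["tool_rot"]; d=R.T@(np.array(p)-s["tcp_pos"])*100
    y=np.arctan2(R[1,1],R[0,1]); t=-((psi-y+np.pi)%(2*np.pi)-np.pi)
    print("t",s["time"],"tcp",s["tcp_pos"],"psi",round(y,4),"shift",d,"turn",round(t,4),"q6",s["joint_positions"][5],"F",s["force"],"w",round(s["width"],4))
E
python3 - <<'E'
from h import *
go((.5,-.02,.34),-1.52)
for z in (0.05,.15,.3): print([at("top",u,v,z)[:2] for u,v in [(195,145),(275,125),(300,160),(440,140)]])
E
```

```text
t 0.15 tcp [ 0.166  -0.4979  0.2633] psi -1.249 shift [ -7.6256 -34.78   -46.7988] turn 0.271 q6 -0.2233895525025626 F [-0.3436  0.1138  0.3338] w 0.0878
[array([0.7254, 0.3329]), array([0.7733, 0.1247]), array([0.6779, 0.0611]), array([ 0.721 , -0.2985])]
[array([0.6927, 0.3079]), array([0.7372, 0.1144]), array([0.6486, 0.0553]), array([ 0.6887, -0.2787])]
[array([0.6437, 0.2703]), array([0.6832, 0.099 ]), array([0.6047, 0.0467]), array([ 0.6402, -0.2491])]
```

Call:
apply_moves([
  [[8.8,-1.0,-3.5,-4.7,0],[8.8,-2,-7,-9.4,0],[8.8,-3,-10.5,-14.1,0],[8.8,-4,-14,-18.8,0],[8.8,-4,-17.5,-23.5,0]],
])

```text
time: 0.78
tcp_pos: [0.3344, -0.2562, 0.3043]
tool_rot: [[0.001, 0.316, -0.949], [-0.001, -0.949, -0.316], [-1.0, 0.001, -0.001]]
force: [0.8, -0.4, -0.0]
width: 0.088
```

Call:
apply_moves([
  [[8.8,-1.0,-3.5,-4.7,0.1],[8.8,-2,-7,-9.4,0.2],[8.8,-3,-10.5,-14.1,0.27],[8.8,-4,-14,-18.8,0.27],[8.8,-4,-17.3,-23.3,0.27]],
])

```text
time: 1.4
tcp_pos: [0.5009, -0.018, 0.3443]
tool_rot: [[0.001, 0.052, -0.999], [-0.0, -0.999, -0.052], [-1.0, 0.0, -0.001]]
force: [0.0, -0.5, -0.4]
width: 0.0883
```

```bash
python3 - <<'E'
from h import *
import pickle
go((.5,-.02,.34),-1.52)
c=camera_info("wrist"); im=get_image("wrist"); cv2.imwrite("pics/w1.png",im[:,:,::-1]); pickle.dump(c,open("w1.pkl","wb"))
E
```

```text
t 1.4 tcp [ 0.5009 -0.018   0.3443] psi -1.5186 shift [0.4338 0.1923 0.0999] turn 0.0014 q6 1.2485278762512126 F [ 0.0494 -0.5469 -0.3547] w 0.0883
```

View pics/w1.png

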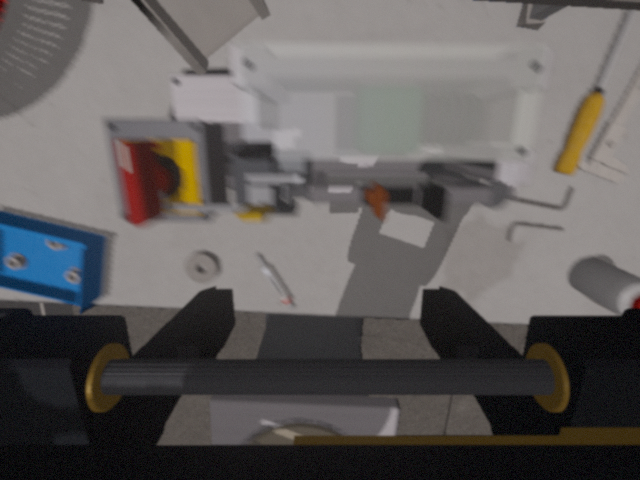

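The wrist image is blurred, since it was taken on arrival. The handle top is at about (115–145,140–218), the yellow tab at (250,214), the orange tab at (377,197) and the black grip tab at (433,195). I'll take a static picture and crop it.

```bash
python3 - <<'E'
from h import *
import pickle
c=camera_info("wrist"); im=get_image("wrist"); pickle.dump(c,open("w2.pkl","wb"))
cv2.imwrite("pics/w2full.png",im[:,:,::-1])
cv2.imwrite("pics/w2.png",cv2.resize(im[110:240,100:520,::-1],None,fx=1.9,fy=1.9,interpolation=cv2.INTER_CUBIC))
print(observe()["dq"])
E
```

```text
[-0.0908 -0.0383  0.0539 -0.0296 -0.0003 -0.0784]
```

View pics/w2.png

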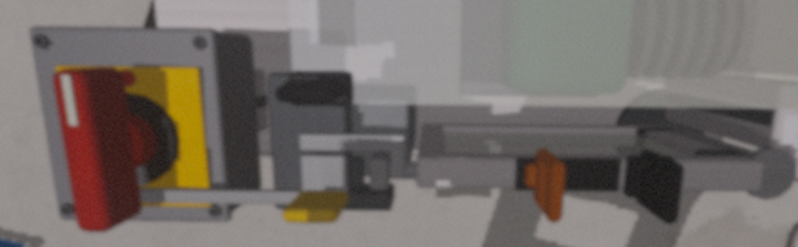

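```bash
python3 - <<'E'
from h import *
import pickle
from scipy.optimize import least_squares
c=pickle.load(open("w2.pkl","rb")); ct=camera_info("top")
obs=[("iso",83,149,(-.032,.13,.22)),("isoB",72,72,(-.001,.13,.22)),("isoF",96,228,(-.063,.13,.22)),("yel",311,214,None),("blk",312,90,None),("or",552,186,(-.045,-.05,.22)),("gblk",672,190,(-.045,-.095,.22))]
for n,u,v,s in obs: print(n,at("wrist",100+u/1.9,110+v/1.9,.22,c))
w=[(100+u/1.9,110+v/1.9,s,c) for n,u,v,s in obs if s]
t=[(240+u/4.4,150+v/4.4,s,ct) for u,v,s in [(132,230,(-.032,.13,.22)),(127,173,(-.001,.13,.22)),(137,292,(-.063,.13,.22)),(486,215,(-.045,-.05,.22)),(575,225,(-.045,-.095,.22))]]
def tr(p,s): 
    a=p[2]; return np.array([p[0]+np.cos(a)*s[0]-np.sin(a)*s[1],p[1]+np.sin(a)*s[0]+np.cos(a)*s[1],s[2]])
for L in (w,t,w+t):
    f=lambda p: np.concatenate([(at("x",u,v,.22,k)-tr(p,s))[:2] for u,v,s,k in L])
    r=least_squares(f,[.57,0,.05],loss="soft_l1",f_scale=.003,x_scale=[.01,.01,.05]); print(r.x, (f(r.x)*1000).round(1))
E
```

```text
iso [0.5375 0.1181 0.22  ]
isoB [0.5652 0.1192 0.22  ]
isoF [0.507  0.1161 0.22  ]
yel [0.5173 0.0331 0.22  ]
blk [0.5637 0.0328 0.22  ]
or [ 0.5333 -0.0581  0.22  ]
gblk [ 0.5343 -0.1037  0.22  ]
[ 0.5751 -0.009   0.049 ] [ 0.7 -1.2 -2.6 -1.6  1.2 -1.6  0.7  3.  -0.5  2.4]
[ 0.5719 -0.0077  0.0623] [ 0.7 -0.3 -0.6  0.1 -0.5 -0.7  5.7  0.4 -3.4  0.5]
[ 0.5738 -0.008   0.0605] [ 3.4 -1.7  0.2 -2.4  3.9 -1.8  1.3  2.6 -0.4  1.9 -1.6 -0.  -2.8  0.5
 -2.7 -0.5  3.8  0.6 -5.2  0.8]
```

```bash
python3 - <<'E'
from h import *
import pickle
c=pickle.load(open("w1.pkl","rb"))
for a,b in [((293.4,166.4),(207,68)),((311,152),(268,16))]:
    o1,d1=ray("top",*a); o2,d2=ray("wrist",*b,c)
    k=np.linalg.lstsq(np.c_[d1,-d2],o2-o1,rcond=None)[0]; print(o1+d1*k[0],o2+d2*k[1])
go((.5357,.1195,.28),-1.52)
E
```

```text
[0.6163 0.067  0.2107] [0.6175 0.0676 0.2111]
[0.6482 0.0264 0.2133] [0.6491 0.0266 0.2136]
t 1.5 tcp [ 0.5014 -0.0163  0.3431] psi -1.5138 shift [  6.3247 -13.3506  -4.2042] turn 0.0062 q6 1.2468954392421336 F [-0.1124  0.1797  0.344 ] w 0.088
```

Call:
apply_moves([
  [[6,1.5,-4.5,-1.4,0],[5,3,-9,-2.8,0],[5,5,-13.35,-4.2,0.006],[5,6,-13.35,-4.2,0.006],[5,6,-13.35,-4.2,0.006]],
])

```text
time: 2.12
tcp_pos: [0.5347, 0.1146, 0.2832]
tool_rot: [[-0.002, 0.045, -0.999], [-0.0, -0.999, -0.045], [-1.0, 0.0, 0.002]]
force: [-0.5, -0.4, 0.3]
width: 0.0501
```

```bash
python3 - <<'E'
from h import *
import pickle
c=pickle.load(open("w1.pkl","rb"))
for b in [(135,3),(170,35)]:
  for z in (.2,.22,.25,.28,.31): p=at("w",*b,z,c); print(b,p,proj("top",p))
go((.5357,.1195,.222),-1.52)
c=camera_info("wrist"); im=get_image("wrist"); pickle.dump(c,open("w3.pkl","wb"))
cv2.imwrite("pics/w3.png",im[:,:,::-1])
print([proj("wrist",(.5357+a,.1195+b,.22),c) for a,b in ((0,0),(.031,0),(-.031,0))])
E
```

```text
(135, 3) [0.6559 0.1169 0.2   ] [271.8964 151.5128]
(135, 3) [0.65  0.107 0.22 ] [275.3013 151.2805]
(135, 3) [0.6412 0.0922 0.25  ] [280.6215 150.9175]
(135, 3) [0.6324 0.0773 0.28  ] [286.2145 150.5358]
(135, 3) [0.6236 0.0624 0.31  ] [292.1017 150.1341]
(170, 35) [0.6383 0.0953 0.2   ] [281.346  158.6888]
(170, 35) [0.6337 0.087  0.22  ] [284.1869 158.0219]
(170, 35) [0.6269 0.0746 0.25  ] [288.6242 156.9802]
(170, 35) [0.6201 0.0622 0.28  ] [293.2868 155.8855]
(170, 35) [0.6133 0.0497 0.31  ] [298.1924 154.7339]
t 2.125 tcp [0.5347 0.1146 0.2832] psi -1.5254 shift [ 6.116  -0.4855 -0.1363] turn -0.0054 q6 1.5225314814771485 F [-0.4522 -0.3918  0.2528] w 0.0501
[array([317.5676, 274.0912]), array([319.6427, 221.7505]), array([315.6765, 321.7898])]
```

View pics/w3.png

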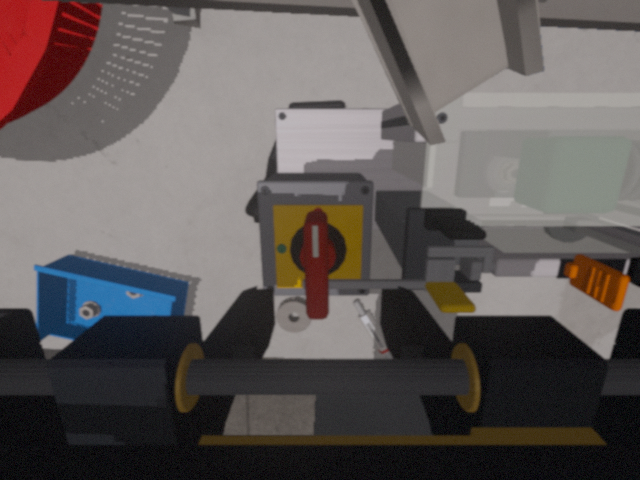

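The picture shows the handle bar between (316,215) and (317,318), matching my predicted top of (320,222)–(316,322). It sits centred between the open fingers, so I'll descend and grip.

Call:
apply_moves([
  [[5,0.5,-0.45,-0.1,0],[5,3,-0.45,-0.1,0],[5,6.1,-0.45,-0.1,0],[0.5,6.1,-0.45,-0.1,0],[0.5,6.1,-0.45,-0.1,0]],
], squeeze=25)

```text
time: 2.8
tcp_pos: [0.5363, 0.1199, 0.2242]
tool_rot: [[0.002, 0.045, -0.999], [0.0, -0.999, -0.045], [-1.0, 0.0, -0.002]]
force: [-0.2, -0.4, 0.5]
width: 0.032
```

Call:
apply_moves([
  [[0.5,0,0,0,0],[0.5,0,0,0,0],[0.5,0,0,0,0]],
])

```text
time: 3.18
tcp_pos: [0.5361, 0.1211, 0.2237]
tool_rot: [[0.002, 0.046, -0.999], [0.002, -0.999, -0.046], [-1.0, -0.002, -0.002]]
force: [-0.2, 5.6, 3.3]
width: 0.0139
```

Call:
apply_moves([
  [[0.5,0,-0.1,0,-0.18],[0.5,0,-0.1,0,-0.36],[0.5,0,-0.1,0,-0.54],[0.5,0,-0.1,0,-0.72],[0.5,0,-0.1,0,-0.9]],
])

```text
time: 3.8
tcp_pos: [0.5358, 0.1221, 0.2237]
tool_rot: [[0.001, 0.815, -0.58], [0.002, -0.58, -0.815], [-1.0, -0.0, -0.002]]
force: [-0.7, 7.3, 7.2]
width: 0.0138
```

Call:
apply_moves([
  [[0.5,0,0,0,-0.18],[0.5,0,0,0,-0.36],[0.5,0,0,0,-0.54],[0.5,0,0,0,-0.69],[0.5,0,0,0,-0.69]],
])

```text
time: 4.42
tcp_pos: [0.535, 0.1223, 0.2237]
tool_rot: [[-0.001, 0.998, 0.066], [0.002, 0.066, -0.998], [-1.0, -0.001, -0.003]]
force: [-6.3, 6.5, 6.4]
width: 0.0137
```

Call:
apply_moves([
  [[5,0,0,0,0],[5,0,0,0,0],[5,-1,0,0,0],[5,-4,0,0,0],[8.8,-7,0,0,0]],
])

```text
time: 5.05
tcp_pos: [0.5358, 0.121, 0.2943]
tool_rot: [[0.0, 0.998, 0.065], [-0.0, 0.065, -0.998], [-1.0, 0.0, 0.0]]
force: [-0.4, -0.1, 0.3]
width: 0.0579
```

```bash
python3 - <<'E'
from h import *
go((.545,.034,.30),.05)
E
```

```text
t 5.05 tcp [0.5358 0.121  0.2943] psi 0.0649 shift [-0.5722  0.3571  8.7426] turn 0.0149 q6 -0.05600013504023098 F [-0.3836 -0.0565  0.3328] w 0.0579
```

Call:
apply_moves([
  [[8.8,-0.5,0.35,4,0.015],[8.8,-0.5,0.35,8.75,0.015],[8.8,-0.5,0.35,8.75,0.015],[8.8,-0.5,0.35,8.75,0.015]],
])

```text
time: 5.55
tcp_pos: [0.5449, 0.0344, 0.2981]
tool_rot: [[0.0, 0.999, 0.05], [0.0, 0.05, -0.999], [-1.0, 0.0, -0.0]]
force: [-0.3, 0.6, 0.4]
width: 0.088
```

```bash
python3 - <<'E'
from h import *
import pickle
go((.545,.034,.225),.05)
c=camera_info("wrist"); im=get_image("wrist"); pickle.dump(c,open("w4.pkl","wb"))
cv2.imwrite("pics/w4.png",im[:,:,::-1])
E
```

```text
t 5.55 tcp [0.5449 0.0344 0.2981] psi 0.0498 shift [7.3133 0.0036 0.0445] turn -0.0002 q6 -0.20153867119243976 F [-0.3476  0.5597  0.3731] w 0.088
```

View pics/w4.png

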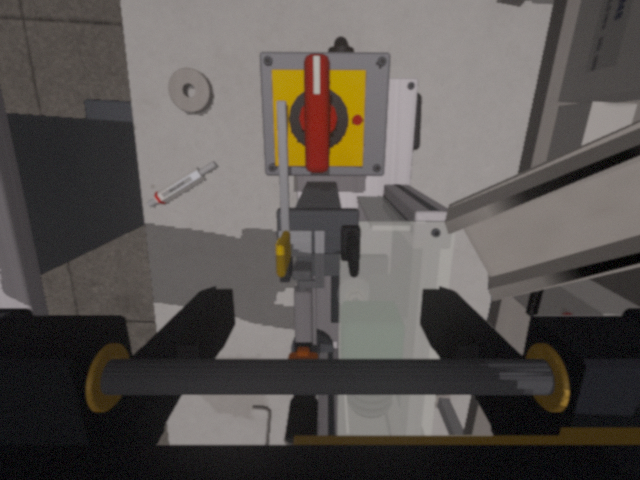

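```bash
python3 - <<'E'
from h import *
import pickle
c=pickle.load(open("w4.pkl","rb"))
y=at("w",284,258,.22,c); b=at("w",352,255,.22,c); print(y,b,b-y)
# iso check
print(at("w",317,113,.22,c))
m=b-.017*np.array([np.cos(.05),np.sin(.05),0]); print(m, (at("w",284,258,.22,c)+b)/2)
go((m[0],m[1],.222),.05)
E
```

```text
[0.519  0.0375 0.22  ] [0.5606 0.0415 0.22  ] [0.0415 0.004  0.    ]
[0.5359 0.1218 0.22  ]
[0.5436 0.0407 0.22  ] [0.5398 0.0395 0.22  ]
t 5.6 tcp [0.5449 0.0348 0.2981] psi 0.0506 shift [ 7.6088 -0.1015 -0.5914] turn 0.0006 q6 -0.20164463815358977 F [ 0.37   -0.4724  0.4014] w 0.0876
```

The isolator is off: the pointer is at the green-dot side (317,75), the bar lies along station y, and its centre is at world (0.536,0.122). The yellow tab top is at about (282,258) and the black tab at (355,255), so I'll squeeze with the jaw middle at world (0.5455,0.038).

Call:
apply_moves([
  [[8.8,2,0.05,-0.35,0],[8.8,5,0.05,-0.35,0],[8.8,7.6,0.05,-0.35,0],[3.5,7.6,0.05,-0.35,0],[3.5,7.6,0.05,-0.35,0]],
], squeeze=20)

```text
time: 6.22
tcp_pos: [0.5457, 0.0381, 0.223]
tool_rot: [[0.002, 0.999, 0.051], [-0.0, 0.051, -0.999], [-1.0, 0.002, 0.0]]
force: [0.1, -0.4, 0.0]
width: 0.0701
```

Call:
apply_moves([
  [[3.5,0,0,0,0],[3.5,0,0,0,0],[3.5,0,0,0,0],[3.5,0,0,0,0]],
])

```text
time: 6.72
tcp_pos: [0.5448, 0.0375, 0.2219]
tool_rot: [[-0.001, 0.999, 0.05], [-0.0, 0.05, -0.999], [-1.0, -0.001, -0.0]]
force: [-5.1, -0.6, 5.8]
width: 0.0394
```

Call:
apply_moves([
  [[8.8,0,0,0,0],[8.8,0,0,0,0],[8.8,0,0,0,0],[8.8,0,0,0,0],[8.8,0,0,0,0]],
])

```text
time: 7.35
tcp_pos: [0.5452, 0.0376, 0.2217]
tool_rot: [[0.0, 0.999, 0.05], [0.0, 0.05, -0.999], [-1.0, 0.0, -0.0]]
force: [0.8, 0.6, -0.5]
width: 0.0866
```

Call:
apply_moves([
  [[8.8,0,0,0,0],[8.8,-2,0,0,0],[8.8,-5,0,0,0],[8.8,-7.5,0,3,0.18],[8.8,-7.5,0,6,0.36]],
])

```text
time: 7.98
tcp_pos: [0.5487, -0.023, 0.2988]
tool_rot: [[0.004, 0.951, -0.31], [-0.001, -0.31, -0.951], [-1.0, 0.004, -0.0]]
force: [0.7, -1.0, 0.0]
width: 0.0883
```

```bash
python3 - <<'E'
from h import *
go((.534,-.088,.29),-1.52)
E
```

```text
t 7.975 tcp [ 0.5487 -0.023   0.2988] psi -0.3151 shift [0.8763 0.609  6.6336] turn 1.2049 q6 0.05975835154350501 F [ 0.684  -1.0365  0.016 ] w 0.0883
```

Call:
apply_moves([
  [[8.8,0.8,0.6,2,0.18],[8.8,0.8,0.6,4,0.36],[8.8,0.8,0.6,6.6,0.54],[8.8,0.8,0.6,6.6,0.72],[8.8,0.8,0.6,6.6,0.9]],
])

```text
time: 8.6
tcp_pos: [0.5337, -0.0874, 0.2887]
tool_rot: [[-0.0, 0.347, -0.938], [0.0, -0.938, -0.347], [-1.0, -0.0, -0.0]]
force: [-0.6, 0.1, -0.1]
width: 0.0877
```

Call:
apply_moves([
  [[8.8,0,0,0,0.18],[8.8,0,0,0,0.305],[8.8,0,0,0,0.305],[8.8,0,0,0,0.305]],
])

```text
time: 9.1
tcp_pos: [0.5338, -0.087, 0.2887]
tool_rot: [[0.0, 0.058, -0.998], [0.0, -0.998, -0.058], [-1.0, -0.0, -0.0]]
force: [-0.4, -0.9, 0.3]
width: 0.088
```

```bash
python3 - <<'E'
from h import *
import pickle
go((.534,-.088,.222),-1.52)
c=camera_info("wrist"); im=get_image("wrist"); pickle.dump(c,open("w5.pkl","wb"))
cv2.imwrite("pics/w5.png",im[:,:,::-1])
E
```

```text
t 9.1 tcp [ 0.5338 -0.087   0.2887] psi -1.5125 shift [ 6.6712  0.0983 -0.0134] turn 0.0075 q6 1.1341777167510223 F [-0.3905 -0.8843  0.2656] w 0.088
```

View pics/w5.png

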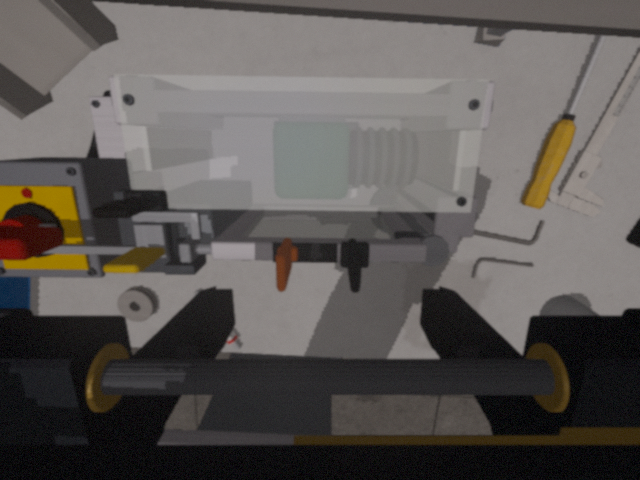

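The orange tab top is at about (282,268) and the black tab at (355,270). The handle is off at the left. Yellow (135,262) and black (133,205) sit close together, so the catch is back.

```bash
python3 - <<'E'
from h import *
import pickle
c=pickle.load(open("w5.pkl","rb"))
o=at("w",282,268,.22,c); b=at("w",355,270,.22,c); print("or",o,"blk",b,np.linalg.norm(o-b))
y=at("w",130,264,.22,c); k=at("w",125,207,.22,c); print("safety",y,k)
f=b+.0165*np.array([-.05,1,0]); h=b-.06*np.array([-.05,1,0]); print("mid",f,"hinge",h)
go((f[0],f[1],.222),-1.52)
E
```

```text
or [ 0.5352 -0.061   0.22  ] blk [ 0.5365 -0.104   0.22  ] 0.04309056874426085
safety [0.5326 0.0282 0.22  ] [0.5667 0.0272 0.22  ]
mid [ 0.5356 -0.0875  0.22  ] hinge [ 0.5395 -0.164   0.22  ]
t 9.15 tcp [ 0.5338 -0.087   0.2887] psi -1.513 shift [ 6.6715  0.0596 -0.1799] turn 0.007 q6 1.1346175956483158 F [ 0.1774 -0.2785  0.4289] w 0.088
```

Call:
apply_moves([
  [[8.8,2,0.08,-0.12,0.007],[8.8,5,0.08,-0.12,0.007],[8.8,6.8,0.08,-0.12,0.007],[8.8,6.8,0.08,-0.12,0.007],[3.5,6.8,0.08,-0.12,0.007]],
], squeeze=40)

```text
time: 9.78
tcp_pos: [0.5354, -0.0879, 0.2217]
tool_rot: [[0.001, 0.049, -0.999], [-0.0, -0.999, -0.049], [-1.0, 0.001, -0.001]]
force: [0.7, 0.4, -0.6]
width: 0.08
```

Call:
apply_moves([
  [[3.5,0,0,0,0],[3.5,0,0,0,0],[3.5,0,0,0,0],[3.5,0,0,0,0],[3.5,0,0,0,0]],
])

```text
time: 10.4
tcp_pos: [0.5352, -0.0877, 0.2213]
tool_rot: [[0.001, 0.049, -0.999], [0.0, -0.999, -0.049], [-1.0, -0.0, -0.001]]
force: [-0.6, 1.6, 4.7]
width: 0.0381
```

```bash
cat >> h.py <<'E'
def arc(h,psi0,ths,p0):
    "rows (shift cm, turn) to carry the grasp p0 (gate angle 0) round hinge h to each angle"
    s=observe(); R=s["tool_rot"]; y=np.arctan2(R[1,1],R[0,1]); h=np.array(h); r=np.array(p0)-h
    print("t",s["time"],"tcp",s["tcp_pos"],"gate~",round(y-psi0,3),"F",s["force"],"M",s["torque"],"w",round(s["width"],4))
    for t in ths:
        c,q=np.cos(t),np.sin(t); p=h+np.array([c*r[0]-q*r[1],q*r[0]+c*r[1]])
        print(t,(R.T@(np.r_[p,s["tcp_pos"][2]]-s["tcp_pos"])*100).round(2),"turn",round(-(psi0+t-y),3))
E
python3 - <<'E'
from h import *
s=observe(); p=s["tcp_pos"][:2]; R=s["tool_rot"]; psi=np.arctan2(R[1,1],R[0,1]); print(p,psi)
for h in ((.5385,p[1]-.0765),):
    print("h",h); arc(h,psi,np.arange(.05,.36,.05),p)
E
```

```text
[ 0.5352 -0.0877] -1.5221332865774753
h (0.5385, np.float64(-0.16420390865135848))
t 10.4 tcp [ 0.5352 -0.0877  0.2213] gate~ 0.0 F [-0.6279  1.5756  4.7485] M [ 0.8054  0.1116 -0.0431] w 0.0381
0.05 [-0.    0.01  0.38] turn -0.05
0.1 [-0.    0.03  0.76] turn -0.1
0.15000000000000002 [-0.    0.08  1.14] turn -0.15
0.2 [-0.    0.14  1.52] turn -0.2
0.25 [-0.    0.23  1.9 ] turn -0.25
0.3 [-0.    0.33  2.26] turn -0.3
0.35000000000000003 [-0.    0.45  2.63] turn -0.35
```

The width is 38 mm, so the catch is fully squeezed, and the forces are small. I'll swing the gate.

Call:
apply_moves([
  [[3.5,0,0.01,0.38,-0.05],[3.5,0,0.03,0.76,-0.1],[3.5,0,0.08,1.14,-0.15],[3.5,0,0.23,1.9,-0.25],[3.5,0,0.45,2.63,-0.35]],
])

```text
time: 11.02
tcp_pos: [0.5089, -0.0923, 0.2213]
tool_rot: [[0.001, 0.391, -0.92], [0.003, -0.92, -0.391], [-1.0, -0.002, -0.002]]
force: [0.3, 9.0, 7.7]
width: 0.0384
```

```bash
python3 - <<'E'
from h import *
arc((.5385,-.1642),-1.522,(.35,.45,.55,.65,.75,.85),(.5352,-.0877))
E
```

```text
t 11.025 tcp [ 0.5089 -0.0923  0.2213] gate~ 0.353 F [0.2614 9.0495 7.6971] M [ 1.7515  0.2572 -0.1744] w 0.0384
0.35 [-0.    0.12  0.02] turn 0.003
0.45 [-0.    0.15  0.78] turn -0.097
0.55 [-0.    0.25  1.54] turn -0.197
0.65 [-0.01  0.44  2.28] turn -0.297
0.75 [-0.01  0.69  3.01] turn -0.397
0.85 [-0.01  1.02  3.7 ] turn -0.497
```

```bash
python3 - <<'E'
from h import *
arc((.5385,-.1642),-1.522,(.35,),(.5352,-.0877))
arc((.536,-.164),-1.522,(.35,.45,.55,.65,.75,.85),(.5352,-.0877))
E
```

```text
t 11.025 tcp [ 0.5089 -0.0923  0.2213] gate~ 0.353 F [0.2614 9.0495 7.6971] M [ 1.7515  0.2572 -0.1744] w 0.0384
0.35 [-0.    0.12  0.02] turn 0.003
t 11.025 tcp [ 0.5089 -0.0923  0.2213] gate~ 0.353 F [0.2614 9.0495 7.6971] M [ 1.7515  0.2572 -0.1744] w 0.0384
0.35 [-0.    0.03 -0.01] turn 0.003
0.45 [-0.    0.04  0.75] turn -0.097
0.55 [-0.    0.12  1.51] turn -0.197
0.65 [-0.    0.28  2.26] turn -0.297
0.75 [-0.01  0.51  2.99] turn -0.397
0.85 [-0.01  0.81  3.69] turn -0.497
```

Call:
apply_moves([
  [[3.5,0,-0.08,0.73,-0.1],[3.5,0,0.0,1.5,-0.2],[3.5,0,0.16,2.24,-0.3],[3.5,0,0.39,2.97,-0.4],[3.5,0,0.69,3.67,-0.5]],
])

```text
time: 11.65
tcp_pos: [0.4775, -0.1134, 0.2213]
tool_rot: [[-0.0, 0.785, -0.62], [0.002, -0.62, -0.785], [-1.0, -0.002, -0.001]]
force: [-0.8, 5.6, 4.6]
width: 0.0383
```

```bash
python3 - <<'E'
from h import *
print(observe()["tool_rot"])
arc((.536,-.164),-1.522,(.85,.95,1.05,1.15,1.25,1.35,1.42),(.5352,-.0877))
E
```

```text
[[-0.0004  0.7846 -0.62  ]
 [ 0.002  -0.62   -0.7846]
 [-1.     -0.0016 -0.0014]]
t 11.65 tcp [ 0.4775 -0.1134  0.2213] gate~ 0.853 F [-0.7527  5.5831  4.6436] M [ 1.1217  0.536  -0.1303] w 0.0383
0.85 [-0.    0.11  0.02] turn 0.003
0.95 [-0.    0.11  0.79] turn -0.097
1.05 [-0.    0.19  1.55] turn -0.197
1.15 [-0.    0.35  2.29] turn -0.297
1.25 [-0.01  0.58  3.02] turn -0.397
1.35 [-0.01  0.89  3.72] turn -0.497
1.42 [-0.01  1.14  4.19] turn -0.567
```

Call:
apply_moves([
  [[3.5,0,-0.02,0.77,-0.1],[3.5,0,0.05,1.53,-0.2],[3.5,0,0.21,2.27,-0.3],[3.5,0,0.44,3.0,-0.4],[3.5,0,0.75,3.7,-0.5]],
])

```text
time: 12.28
tcp_pos: [0.4602, -0.1471, 0.2213]
tool_rot: [[-0.001, 0.986, -0.167], [0.002, -0.167, -0.986], [-1.0, -0.002, -0.002]]
force: [-3.1, 7.2, 9.3]
width: 0.0379
```

```bash
python3 - <<'E'
from h import *
arc((.536,-.164),-1.522,(1.35,1.38,1.40,1.42),(.5352,-.0877))
E
```

```text
t 12.275 tcp [ 0.4602 -0.1471  0.2213] gate~ 1.354 F [-3.1334  7.1832  9.2962] M [ 1.0968  0.8967 -0.0313] w 0.0379
1.35 [-0.    0.14  0.07] turn 0.004
1.38 [-0.    0.13  0.3 ] turn -0.026
1.4 [-0.    0.13  0.45] turn -0.046
1.42 [-0.    0.13  0.61] turn -0.066
```

Now a small final advance to about 1.40 rad, then settle and check.

Call:
apply_moves([
  [[3.5,0,0,0.2,-0.025],[3.5,0,-0.01,0.38,-0.05],[3.5,0,-0.01,0.38,-0.05],[3.5,0,-0.01,0.38,-0.05],[3.5,0,-0.01,0.38,-0.05]],
])

```text
time: 12.9
tcp_pos: [0.4594, -0.1508, 0.2213]
tool_rot: [[-0.002, 0.993, -0.121], [0.001, -0.121, -0.993], [-1.0, -0.002, -0.001]]
force: [-4.3, 6.0, 8.8]
width: 0.0384
```

```bash
python3 - <<'E'
from h import *
s=observe(); print(s["dq"]); arc((.536,-.164),-1.522,(1.4,),(.5352,-.0877))
im=get_image("top")[:,:,::-1]; a=cv2.resize(im[145:305,140:520],None,fx=2.1,fy=2.1,interpolation=cv2.INTER_CUBIC)
w=get_image("wrist")[:,:,::-1]; b=cv2.resize(w,(345,259)); 
o=np.zeros((600,800,3),np.uint8); o[:a.shape[0],:a.shape[1]]=a; b=b[:600-a.shape[0]]; o[a.shape[0]:a.shape[0]+b.shape[0],:345]=b
cv2.imwrite("pics/fin.png",o); cv2.imwrite("pics/wfin.png",w)
E
```

```text
[-0.0004 -0.0012  0.0019  0.0001 -0.0004  0.001 ]
t 12.9 tcp [ 0.4594 -0.1508  0.2213] gate~ 1.401 F [-4.315   6.0182  8.7733] M [0.979  1.062  0.0727] w 0.0384
1.4 [-0.    0.14  0.09] turn 0.001
```

View pics/fin.png

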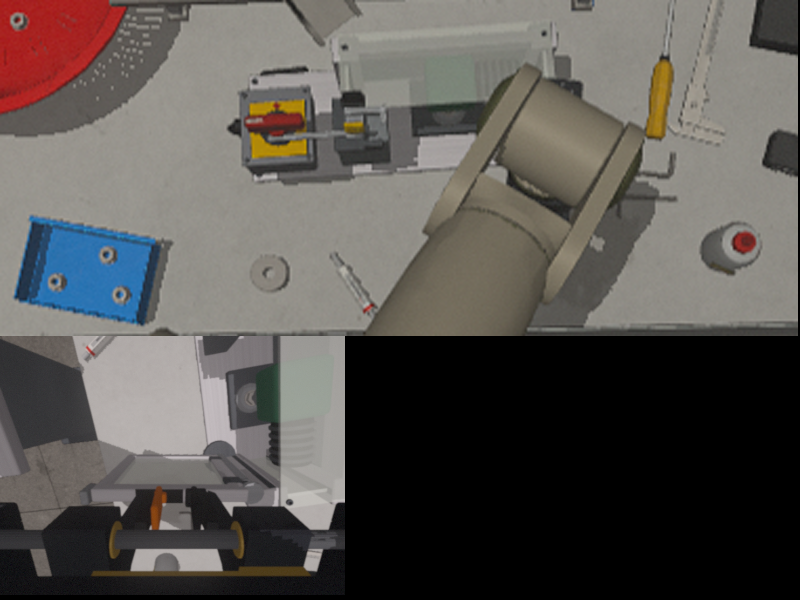

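The isolator handle is at off (272,122) and the yellow tab is back against the post at (353,128). The bin, ring, plug and bottle haven't moved. The wrist view shows the gate rail in line with the jaws and both tabs gripped. The arm is still, with the gate at about 1.40 rad, so I'll hand it in.

```bash
python3 -c "
from plant import *
print(sign_off()); s=observe(); print(s['time'],s['tcp_pos'],s['width'],s['force'])"
```

```text
the job is handed in; nothing more can be done
None
the job is handed in; nothing more can be done
```

The job is handed in with the gripper still holding the gate wide open; `sign_off` gives no verdict, so the result rests on my own last checks. I turned the isolator off, squeezed the safety catch back and left it untouched for over 0.5 s. Then I squeezed the grip catch and swung the gate past its check.

**Last checks, at 12.9 s:**
- **Gate:** it stands at about 1.40 rad, judged from the tool's turn. The arm was still (joint speeds under 0.002 rad/s). The jaw width was 38.4 mm, so the grip catch is still fully squeezed, at a 40 N grip.
- **Isolator and safety catch:** the picture shows the isolator off. It also shows the yellow safety tab back, and I measured the two safety tabs 34 mm apart before the swing.
- **Bystanders:** the bin, bottle, ring gauge and plug gauge look unmoved in the last top view. I judged this by eye and did not measure it.

**One small disagreement:** my first hinge estimate was off by about 2.5 mm. I corrected it during the swing and the side force stayed under about 10 N. At the end the tool sat about 1.5 mm off the planned arc, with a total force of about 11 N on it.

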